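# Press a lens tube home with the ratchet clamp, then release it

### The arm

A 7-joint arm with a two-finger parallel gripper is mounted at the origin on the work surface. World frame = base frame: x ahead of the robot, y to its left, z up, the work surface at z = 0. Lengths are in mm, angles in rad, forces in N, time in s.
With the tool pointing down it reaches from about 400 to 875 mm from the base axis. Payload 4.4 kg.
Tool frame: the origin (TCP) lies midway between the tips of the shut fingers; the grasp point (between the pads) lies 19 mm behind it (ctrl.grip_point_offset is the distance from the TCP to the grasp point, in mm); z points along the fingers, y is the line along which they close (so a half turn about z gives the same grasp; the last joint's range is limited). The gripper opens to 85 mm and grips with 20 to 120 N. Pads are 22 mm wide; open, the fingers measure 114 mm over their backs; the gripper's body (76 mm by 85 mm) begins 54 mm behind the grasp point. The pads swing forward as they close: fully open they stand 13 mm farther back than shut.
Start: joints at [1.261, 0.628, 0.038, 1.517, -0.027, 0.996, -0.02], TCP at [156.932, -630.785, 231.313] pointing down, gripper open.
Joint ranges: [-3.06, 3.06], [-0.37, 2.12], [-1.25, 1.32], [0.18, 2.47], [-1.1, 4.24], [0.23, 1.98], [-2.94, 2.94]. Speed limits (rad/s): [2.57, 2.57, 3.14, 3.14, 3.14, 3.14, 3.14].

### API

Orientations are given as [roll, pitch, yaw] about the fixed x, y, z axes, in that order (R = Rz(yaw) Ry(pitch) Rx(roll)).
In Python, from cell import ctrl gives the robot as it stands.
- The arm moves only by the shell command python3 nudge.py 'ROWS'. ROWS is a JSON list of rows, 1 to 12 of them, each of 7 numbers: dx, dy, dz in mm, then a rotation vector rx, ry, rz in rad, then the finger opening in mm; each row shifts and turns the commanded pose from where the row before left it, along the tool's axes as they then stand; what a row does not reach is not made up. A row lasts 1/10 s, in which the tool goes at most 50 mm and 0.15 rad, less where a joint would pass 70% of its speed; a pose out of reach is approached as far as the arm can. The fingers move at their own pace and stop on an object; the grip force is fixed at half the most. Time passes only in rows, so rows that do not move let the fingers close. It prints the time, the measured TCP pose, the force, the opening and the grip force at its end. Input that does not fit is refused with a message, and nothing moves.
- ctrl.read_state(): the state, without advancing time (a new reading comes with each control period).
- ctrl.get_image(name): name is "side" or "top"; returns the picture (480x640x3 uint8, blue, green, red); there is no depth.
- ctrl.calibration(name): a dict with "fx", "fy", "cx", "cy" (pixels), "rvec" (rotation vector, rad) and "tvec" (3), from world to camera coordinates, as OpenCV has them. Camera axes: x right, y down, z forward; pixel columns grow to the right and rows downward; lengths in mm; the calibration is good to about 2 mm. A picture is of the moment at which its call begins. calibration takes no time and is no camera call.
- ctrl.finish_job(): hands the job in; it is judged then, once.
The state is a dict: "clock": time; "qpos": joint angles; "qd": joint speeds; "tau": joint torques, N m; "eef_pos": TCP position; "tool_rot": TCP orientation; "force": force on the tool from outside, world axes, zero at the start; "torque": the same for the moment, N m; "width": finger opening in mm; "gripper_force": force on a finger pad.
Only numpy, scipy, OpenCV 4.12 (cv2) and the standard library are available. Lean on these libraries where they do the work, as an engineer would, in place of code of your own. Each camera call takes 0.05 s, during which the arm holds its last target. There are 200 camera calls.

### The job

The black lens tube sticks part-way out of its white mount on the microscope bench. Pump the trigger of the ratchet clamp until the jaw has pressed the tube fully home and you feel it bed firmly, but gently, without straining the glass; then press the release button so that the jaw springs all the way back, and leave the tube seated. Move the tube only with the clamp, and leave the other things on the bench as they are.

Things in the scene. Friction and masses are not known exactly. Their poses are not given: they have to be found in the camera images.
- press: The whole clamp on its fixed aluminium base plate (400 x 140 x 12 mm); it can stand anywhere and turned. Origin on the bench; x is the clamp axis along which the jaw advances, z up. In this frame, mm: grey housing x -140 to 35, y -25 to 25, top z 85; fixed black handle post on it x -65 to -45, y -16 to 16, top z 145; white mount ring (radius 37) x 130 to 170, centred at z 60.
- jaw: Steel ratchet bar with black jaw plate (50 wide, 60 high) and round rubber pad of radius 20 mm. Origin: centre of the pad's free face. Fully back it is at x = 70, z = 60 mm in the press frame, at most 75 mm further; may start some teeth advanced. A spring pulls it back (2.4 to 4 N); the pawl holds it every 8 mm. The rubber pad is firm.
- lens_tube: Black lens tube, 44 mm diameter, with a flange (52 mm diameter, 8 mm thick) at the end that the jaw's pad presses. Origin: centre of the flange's outer face. Starts 8 to 18 mm out, slides along press +x against 4.5 N of rubbing, stays where left. Home, the flange lies flat on the mount and stops. 12 to 25 N from the jaw beds it well; more than 30 N strains the glass.
- seat (a point): Where the lens tube's origin is when it is fully home: x = 122, y = 0, z = 60 mm in the press frame. It does not move relative to the press.
- trigger (a joint): Trigger lever angle, rad: 0 at rest (leaning 0.25 away from the handle post), grows as its grip is pushed along press +x towards the post; stop at 0.46. It springs back by itself (about 2 N at rest, 4 N at the stop, felt at the grip). A full stroke is 0.38 to 0.42. Let it return to rest (below 0.02) between strokes and before releasing, or its drive pawl stays engaged.
- trigger_pivot (a point): Trigger's pivot, fixed at x = -115, z = 30 mm in the press frame, axis along y. Each rad moves the drive pawl 62 mm: it takes hold after about 0.10 rad, then the jaw moves with the trigger. A stroke to 0.38 rad and back gains 16 mm (2 teeth). Each newton on the grip beyond spring and ratchet clicks gives 1.7 N at the jaw (2 N at its top edge); once the tube is home the trigger turns stiff.
- trigger_grip (a point): Middle of the trigger grip's rear face (the face to push), 105 mm from the pivot, 130 mm above the bench at rest. The black grip is 16 mm thick, 36 mm wide along press y, 55 mm tall, its top about 23 mm above this point; it swings with the trigger. Nothing stands behind it above z = 70 mm.
- release_top (a point): Centre of the top of the round black release button (26 mm diameter), at x = 0, y = 0, z = 103 mm in the press frame. It is the holding pawl: 1.2 N to start, 3 N at its full 7.5 mm of downward travel, then a hard stop; the jaw is freed from about 5 mm down; hold it down half a second while the jaw runs back. It springs up, and bobs by itself as the jaw ratchets forward.
- well_plate: Clear open well plate, 127 x 85 x 20 mm, lying beside the press; a bystander.
- bottle: Amber bottle, 54 mm diameter, 100 mm tall, standing beside the press; a bystander.
- driver: Screwdriver, 160 mm, lying beside the press; a bystander.
- spare_ring: Aluminium ring, 52 mm diameter, 12 mm high, lying beside the press; a bystander.

How it is judged (in metres and radians):
On the way, in this order (a step that is already met when the one before it is completed fails the run):
1. the jaw has pressed the lens tube home: within 1.5 mm of its seat with 10 N or more on it for 0.2 s (distance between lens_tube and seat below 0.0015 m and contact force between jaw and lens_tube above 10 N), for 0.2 s.
2. the ratchet is released and the jaw is fully back (within 4 mm) (x of jaw in the frame of press below 0.074 m), for 0.2 s.
At the end, for the whole second after the job is handed in: the lens tube is within 1.5 mm of its seat, the jaw is at rest within 4 mm of fully back, and the trigger is back at rest (below 0.05 rad) (distance between lens_tube and seat below 0.0015 m and x of jaw in the frame of press below 0.074 m and value of joint trigger below 0.05 rad and linear speed of jaw below 0.01 m/s); the robot touches nothing.
It fails at once if the jaw presses the lens tube with more than 30 N (contact force between jaw and lens_tube above 30 N).
It fails at once if the robot touches the lens tube with more than 1 N (contact force between any of the fingers, the arm and lens_tube above 1 N).
It fails at once if the robot pushes the jaw itself with more than 2 N (contact force between any of the fingers, the arm and jaw above 2 N).
It fails at once if a bystander is moved by more than 15 mm (distance of any of well_plate, bottle, driver, spare_ring from where it was at the start of the episode above 0.015 m).
It also fails if it takes over 58 s, if anything falls off the work surface, if the arm or the gripper's body presses on something with over 40 N, if the wrist force passes 120 N, or if a joint passes its speed limit or range.

## Working session

There is one attempt and no reset: what is moved stays moved. The work goes in short steps, Python scripts to look and compute and a shell command to move; the robot and the scene stay as the last step left them, time stands still between calls to the robot, and variables do not carry over. Pictures are saved under pics/ and viewed, at most 10 in all, crops included, and the job is handed in when it is done.

```bash
ls; mkdir -p pics; python3 - <<'E'
from cell import ctrl
import cv2
for n in("top","side"):
    cv2.imwrite(f"pics/{n}0.png",ctrl.get_image(n)); print(n,ctrl.calibration(n))
s=ctrl.read_state();print(s)
E
```

```text
cell.py
nudge.py
pics
top {'fx': 483.46833591087903, 'fy': 483.46833591087903, 'cx': 325.83204903368573, 'cy': 234.5104105581616, 'rvec': array([ 2.21845825, -2.18223101,  0.06917966]), 'tvec': array([ 39.85195579, 567.95066755, 753.71663177])}
side {'fx': 435.93119942144324, 'fy': 435.93119942144324, 'cx': 314.2584341855867, 'cy': 240.00363410039733, 'rvec': array([ 2.25669219, -0.23726554,  0.09492774]), 'tvec': array([-567.6676579 ,  166.13780697,  649.6587618 ])}
{'clock': 0.1, 'qpos': array([ 1.26120703,  0.6292526 ,  0.03844226,  1.51831661, -0.02698115,
        0.99628865, -0.02002969]), 'qd': array([-9.79053983e-04, -2.74314753e-03,  1.67513206e-03, -1.73502527e-03,
       -1.73525370e-04, -9.61182267e-06, -4.50505762e-04]), 'tau': array([ 2.42101953e-03, -5.64537656e+01,  1.23009738e+00, -1.93973565e+01,
        1.11591237e-02,  5.43626491e-03, -4.74225169e-05]), 'eef_pos': array([ 156.78177095, -630.20747587,  230.46612686]), 'tool_rot': array([-3.13984570e+00,  3.30582616e-05,  2.43770820e-01]), 'force': array([-0.09056119,  0.27509113,  0.59377845]), 'torque': array([ 0.05646788, -0.0525401 ,  0.02024851]), 'gripper_force': 0.0, 'width': 85.52763810459693}
```

View pics/top0.png

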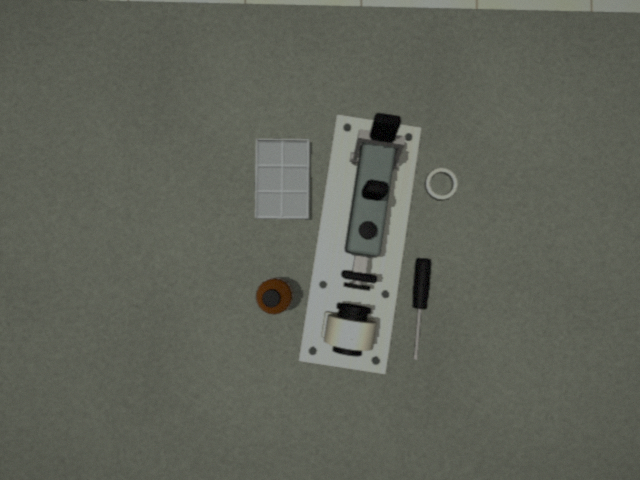

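View pics/side0.png

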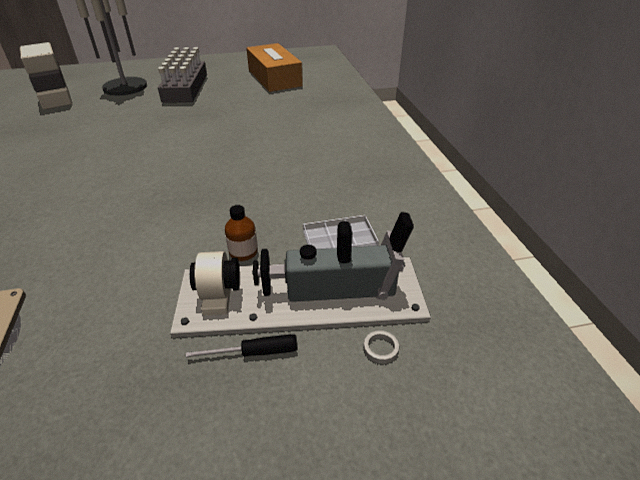

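The top view shows the plate with corners near (337,115), (421,127), (386,374) and (300,361). The trigger grip is at (385,127), the post at (375,190), the button at (368,230), the jaw plate at (359,277), and the mount at (350,328). The side view agrees.

```bash
cat > h.py <<'E'
from cell import ctrl
import cv2, numpy as np
def cam(n):
    c=ctrl.calibration(n); R=cv2.Rodrigues(c['rvec'])[0]; t=np.array(c['tvec'])
    K=np.array([[c['fx'],0,c['cx']],[0,c['fy'],c['cy']],[0,0,1]]); return K,R,t
def ray(n,p,z):
    K,R,t=cam(n); o=-R.T@t; d=R.T@np.linalg.solve(K,[p[0],p[1],1.]); return o+d*(z-o[2])/d[2]
def proj(n,X):
    K,R,t=cam(n); q=K@(R@np.array(X,float)+t); return q[:2]/q[2]
E
python3 - <<'E'
from h import *
im=cv2.imread('pics/top0.png')
hsv=cv2.cvtColor(im,cv2.COLOR_BGR2HSV)
m=((hsv[...,2]>150)&(hsv[...,1]<50)).astype(np.uint8); m[:100]=0
m[:, :295]=0; m[:, 425:]=0
m=cv2.morphologyEx(m,cv2.MORPH_OPEN,np.ones((3,3)))
cs,_=cv2.findContours(m,cv2.RETR_EXTERNAL,cv2.CHAIN_APPROX_NONE)
pts=np.vstack([c for c in cs if cv2.contourArea(c)>50])
W=np.array([ray('top',p[0],12)[:2] for p in pts],np.float32)
(c,s,a)=cv2.minAreaRect(W); B=cv2.boxPoints((c,s,a)); print('rect',c,s,a,B)
# axis from trigger end (small rows) to mount
e=[B[(i+1)%4]-B[i] for i in range(2)]; e=max(e,key=np.linalg.norm); 
tr=ray('top',(385,127),150)[:2]; mt=ray('top',(350,328),90)[:2]
if e@(mt-tr)<0:e=-e
ax=e/np.linalg.norm(e); yaw=np.arctan2(ax[1],ax[0]); print('yaw',yaw)
g=cv2.cvtColor(im,cv2.COLOR_BGR2GRAY)
def blob(x0,x1,y0,y1,th=45):
    mm=np.zeros_like(g); mm[y0:y1,x0:x1]=(g[y0:y1,x0:x1]<th)*255
    n,l,st,ce=cv2.connectedComponentsWithStats(mm); i=1+np.argmax(st[1:,4]); return ce[i],st[i]
for nm,b,z in [('button',(355,382,218,243),103),('post',(360,392,177,202),145),('grip',(368,402,110,146),150)]:
    ce,st=blob(*b); print(nm,ce,st,ray('top',ce,z))
ct=np.array(c); print('axis off-line of button', np.cross(ax, ray('top',blob(355,382,218,243)[0],103)[:2]-ct), (ray('top',blob(355,382,218,243)[0],103)[:2]-ct)@ax)
bs=ray('side',(308,249),103); print('side button',bs, 'mount top',ray('top',(350,328),97))
E
```

```text
rect (555.846923828125, -6.2350616455078125) (134.73379516601562, 394.5310974121094) 82.12503051757812 [[351.21164  -45.938942]
 [742.0221   -99.99436 ]
 [760.4822    33.46882 ]
 [369.67175   87.52424 ]]
yaw 3.0041485
button [367.69067797 229.88983051] [359 222  18  17 236] [570.11072294  -8.68603325 103.        ]
post [374.9954023  189.85977011] [362 180  27  20 435] [620.81976198 -13.68089585 145.        ]
grip [384.64431487 127.56559767] [370 113  31  30 686] [703.37880991 -25.02012258 150.        ]
axis off-line of button 0.4735486964919544 -14.465096019305252
side button [569.43858881  -8.8029573  103.        ] mount top [432.00178035  13.99195551  97.        ]<stdin>:22: DeprecationWarning: Arrays of 2-dimensional vectors are deprecated. Use arrays of 3-dimensional vectors instead. (deprecated in NumPy 2.0)
```

```bash
python3 -c "
import cv2
a=cv2.imread('pics/top0.png')[100:380,290:470];b=cv2.imread('pics/side0.png')[200:340,160:440]
cv2.imwrite('pics/c1.png',cv2.resize(a,None,fx=2.1,fy=2.1,interpolation=2));cv2.imwrite('pics/c2.png',cv2.resize(b,None,fx=2.8,fy=2.8,interpolation=2))"
```

```text
(no output)
```

View pics/c2.png

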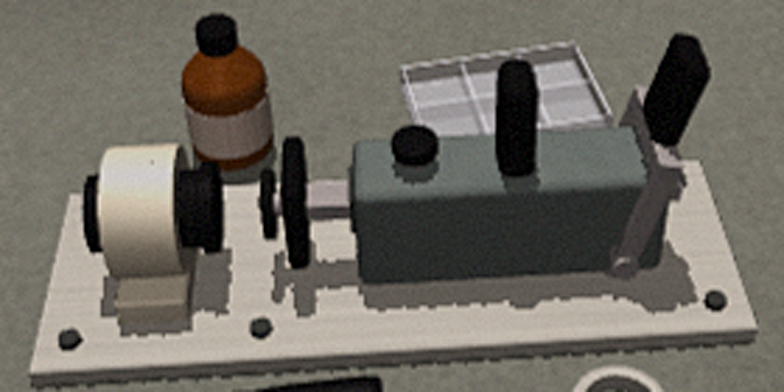

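The pieces agree: the button (two views), the post and the plate axis all put the press origin at about (569,-8), yaw 3.004, and the trigger is at rest. Next I'll write a helper that gives moves in tool axes.

```bash
cat >> h.py <<'E'
from scipy.spatial.transform import Rotation as Ro
O=np.array([569,-8.2,0.]); YAW=3.004; RP=Ro.from_euler('z',YAW).as_matrix()
def p2w(p): return O+RP@np.array(p,float)
def w2p(w): return RP.T@(np.array(w,float)-O)
def report(*targets):
    s=ctrl.read_state(); R=Ro.from_euler('xyz',s['tool_rot']).as_matrix()
    print('t',s['clock'],'press tcp',w2p(s['eef_pos']).round(1),'F press',(RP.T@s['force']).round(2),'rpy',s['tool_rot'].round(3))
    for T in targets: print(T,'tool delta',(R.T@(p2w(T)-s['eef_pos'])).round(1))
    print('press +x in tool',(R.T@RP[:,0]).round(3),'z up',(R.T@[0,0,1]).round(3))
E
python3 - <<'E'
from h import *
report((-200,0,240),(0,0,200))
for n,p,z in [('top',(357,290),80),('top',(353,304),86),('top',(359,277),90)]: print(p,w2p(ray(n,p,z)).round(1))
for x in (70,78,86): print(x,proj('top',p2w((x,0,80))).round(1),proj('side',p2w((x,0,80))).round(1))
for x in (104,109,114): print(x,proj('top',p2w((x,0,86))).round(1))
E
```

```text
t 0.1 press tcp [323.  672.7 230.5] F press [ 0.13 -0.26  0.59] rpy [-3.14   0.     0.244]
(-200, 0, 240) tool delta [ 735.8 -429.7   -8.8]
(0, 0, 200) tool delta [ 550.2 -504.1   31.3]
press +x in tool [-0.928 -0.372  0.001] z up [-0.    -0.002 -1.   ]
(357, 290) [85.6  0.  80. ]
(353, 304) [105.9  -3.2  86. ]
(359, 277) [66.4 -0.8 90. ]
70 [358.6 279.3] [262.7 262.4]
78 [357.8 284.8] [257.5 262.7]
86 [357.  290.3] [252.3 262.9]
104 [355.4 303.1]
109 [354.9 306.5]
114 [354.3 310. ]
```

View pics/c1.png

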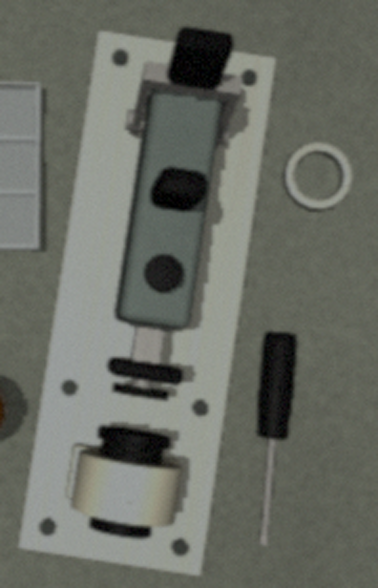

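The crop shows the jaw pad front near row 289, which gives x≈86 (2 teeth advanced). The flange face is at row 303, x≈104 (about 18 mm out). So I expect two full strokes to 118, then about 4 mm to bed. Now the approach.

```bash
python3 nudge.py '[[41,-24,-1,0,0,0,0],[41,-24,-1,0,0,0,0],[41,-24,-1,0,0,0,0],[41,-24,-1,0,0,0,0],[41,-24,-1,0,0,0,0],[41,-24,-1,0,0,0,0],[41,-24,-1,0,0,0,0],[41,-24,-1,0,0,0,0],[41,-24,-1,0,0,0,0],[41,-24,-1,0,0,0,0],[41,-24,-1,0,0,0,0],[41,-24,-1,0,0,0,0]]'; python3 nudge.py '[[41,-24,0,0,0,0,0],[41,-24,0,0,0,0,0],[41,-24,0,0,0,0,0],[41,-24,0,0,0,0,0],[41,-24,0,0,0,0,0],[30,-15,0,0,0,0,0],[0,0,0,0,0,0.13,0],[0,0,0,0,0,0.13,0],[0,0,0,0,0,0.12,0],[0,0,0,0,-0.1,0,0],[0,0,0,0,-0.1,0,0],[0,0,0,0,-0.1,0,0]]'; python3 nudge.py '[[0,0,0,0,0,0,0],[0,0,0,0,0,0,0]]'
python3 -c "
from h import *
report((-190,0,128))"
```

```text
clock: 1.3
eef_pos: [565.8, -230.9, 243.1]
tool_rot: [-3.141, 0.001, 0.244]
force: [1.4, -2.2, 0.3]
width: 0.0
gripper_force: 0.0
clock: 2.5
eef_pos: [760.0, -44.5, 244.3]
tool_rot: [-3.141, 0.303, -0.136]
force: [1.9, -0.2, -0.3]
width: 0.0
gripper_force: 0.0
clock: 2.7
eef_pos: [760.1, -45.0, 240.5]
tool_rot: [3.141, 0.302, -0.137]
force: [0.2, -0.1, 0.7]
width: -0.3
gripper_force: 0.0
t 2.7 press tcp [-194.4   10.2  240.5] F press [-0.19  0.11  0.66] rpy [ 3.141  0.302 -0.137]
(-190, 0, 128) tool delta [ 29.3 -10.3 108.7]
press +x in tool [-0.955 -0.001  0.297] z up [-0.297  0.    -0.955]
```

```bash
python3 nudge.py '[[10,-3,36,0,0,0,0],[10,-4,36,0,0,0,0],[9,-3,36,0,0,0,0],[0,0,0,0,0,0,0],[-10,0,3,0,0,0,0],[0,0,0,0,0,0,0]]'
python3 - <<'E'
from h import *
report((-163,0,128))
cv2.imwrite('pics/s1.png',cv2.resize(ctrl.get_image('side')[130:350,150:470],None,fx=2,fy=2))
E
```

```text
clock: 3.3
eef_pos: [747.4, -32.9, 136.0]
tool_rot: [-3.141, 0.296, -0.136]
force: [0.1, 0.2, 0.8]
width: -0.3
gripper_force: 0.0
t 3.3 press tcp [-180.1    0.   136. ] F press [-0.05 -0.16  0.8 ] rpy [-3.141  0.296 -0.136]
(-163, 0, 128) tool delta [-14.   -0.   12.6]
press +x in tool [-0.957 -0.001  0.292] z up [-0.292 -0.    -0.957]
```

View pics/s1.png

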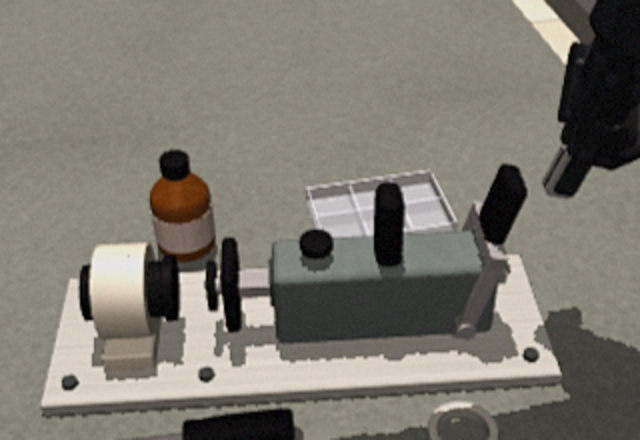

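The fingers stand about 20 mm behind the grip, in line with it. I'll creep in until contact.

```bash
python3 nudge.py '[[2,0,7,0,0,0,0],[-7,0,2,0,0,0,0],[-4,0,1,0,0,0,0],[0,0,0,0,0,0,0]]';python3 -c "
from h import *
report()"; for i in 1 ; do python3 nudge.py '[[-4,0,1,0,0,0,0],[-2,0,1,0,0,0,0],[0,0,0,0,0,0,0]]';done; python3 -c "
from h import *
report()"; python3 nudge.py '[[-4,0,1,0,0,0,0],[0,0,0,0,0,0,0]]'; python3 -c "
from h import *
report()"
```

```text
clock: 3.75
eef_pos: [735.8, -31.3, 125.4]
tool_rot: [-3.141, 0.299, -0.136]
force: [0.3, 0.1, -0.6]
width: 0.1
gripper_force: 0.0
t 3.75 press tcp [-168.4    0.   125.4] F press [-0.33 -0.18 -0.62] rpy [-3.141  0.299 -0.136]
press +x in tool [-0.956 -0.001  0.295] z up [-0.295 -0.    -0.956]
clock: 4.05
eef_pos: [729.3, -30.5, 124.7]
tool_rot: [-3.142, 0.3, -0.136]
force: [0.5, -0.1, 0.0]
width: -0.0
gripper_force: 0.0
t 4.05 press tcp [-1.618e+02  1.000e-01  1.247e+02] F press [-0.47  0.04  0.01] rpy [-3.142  0.3   -0.136]
press +x in tool [-0.955 -0.001  0.296] z up [-0.296 -0.    -0.955]
clock: 4.25
eef_pos: [725.4, -30.0, 125.0]
tool_rot: [3.142, 0.299, -0.136]
force: [1.5, -0.3, 0.0]
width: -0.1
gripper_force: 0.4
t 4.25 press tcp [-1.579e+02  1.000e-01  1.250e+02] F press [-1.48  0.09  0.02] rpy [ 3.142  0.299 -0.136]
press +x in tool [-0.956 -0.001  0.295] z up [-0.295  0.    -0.956]
```

Contact at TCP press x ≈ -158.5. First full stroke: about 40 mm along press +x, watching the force.

```bash
python3 nudge.py '[[-5,0,1.5,0,0,0,0],[-5,0,1.5,0,0,0,0],[-5,0,1.5,0,0,0,0],[-5,0,1.5,0,0,0,0],[-5,0,1.5,0,0,0,0]]'; python3 -c "
from h import *
report()"; python3 nudge.py '[[-5,0,1.5,0,0,0,0],[-5,0,1.5,0,0,0,0],[-3,0,1,0,0,0,0],[0,0,0,0,0,0,0],[0,0,0,0,0,0,0]]';  python3 - <<'E'
from h import *
report()
cv2.imwrite('pics/t2.png',ctrl.get_image('top')); cv2.imwrite('pics/s2.png',ctrl.get_image('side'))
a=cv2.imread('pics/t2.png')[100:370,290:460];b=cv2.imread('pics/s2.png')[190:330,160:440]
a=cv2.resize(a,None,fx=2,fy=2);b=cv2.resize(b,(400,200));b=cv2.copyMakeBorder(b,0,340,0,0,0)
cv2.imwrite('pics/m2.png',np.hstack([a,b]))
E
```

```text
clock: 4.75
eef_pos: [701.6, -26.7, 126.8]
tool_rot: [-3.141, 0.293, -0.136]
force: [5.5, -1.6, 4.5]
width: -0.2
gripper_force: 2.8
t 4.75 press tcp [-1.339e+02  1.000e-01  1.268e+02] F press [-5.65  0.79  4.49] rpy [-3.141  0.293 -0.136]
press +x in tool [-0.957 -0.001  0.289] z up [-0.289 -0.    -0.957]
clock: 5.25
eef_pos: [688.0, -24.8, 127.0]
tool_rot: [-3.141, 0.294, -0.136]
force: [5.9, -1.4, 5.0]
width: 0.1
gripper_force: 3.1
t 5.25 press tcp [-120.2    0.2  127. ] F press [-6.05  0.53  4.95] rpy [-3.141  0.294 -0.136]
press +x in tool [-0.957 -0.001  0.29 ] z up [-0.29  -0.    -0.957]
```

View pics/m2.png

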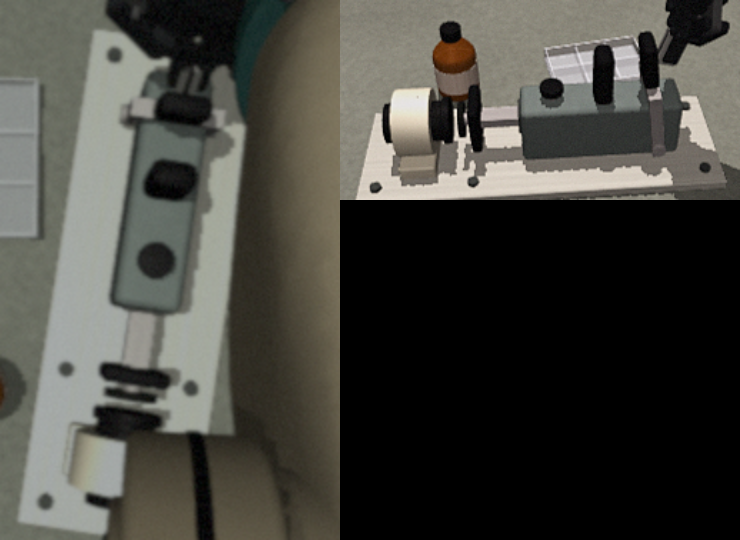

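The view shows the trigger pulled up to the post, and the pad front near row 298 with a gap still before the flange. I'll measure the jaw's shift with intensity profiles along the axis.

```bash
cat >> h.py <<'E'
def prof(f,n,z,xs,y=0):
    g=cv2.cvtColor(cv2.imread(f),cv2.COLOR_BGR2GRAY); P=np.array([proj(n,p2w((x,y,z))) for x in xs],np.float32)
    return cv2.remap(g,P[:,0].reshape(1,-1),P[:,1].reshape(1,-1),1)[0]
E
python3 - <<'E'
from h import *
xs=np.arange(56,124,2.)
print(xs.astype(int))
for f in('top0','t2'):
    for z in (80,90): print(f,z,prof(f'pics/{f}.png','top',z,xs).tolist())
for f in('side0','s2'):
    for y,z in((0,80),(-20,60)): print(f,y,z,prof(f'pics/{f}.png','side',z,xs,y).tolist())
E
```

```text
[ 56  58  60  62  64  66  68  70  72  74  76  78  80  82  84  86  88  90
  92  94  96  98 100 102 104 106 108 110 112 114 116 118 120 122]
top0 80 [140, 123, 60, 16, 23, 25, 17, 27, 85, 125, 112, 59, 23, 48, 120, 152, 155, 155, 154, 155, 154, 153, 153, 133, 94, 52, 17, 14, 30, 29, 28, 24, 28, 20]
top0 90 [140, 118, 54, 8, 19, 26, 16, 31, 92, 116, 101, 47, 24, 59, 128, 154, 154, 154, 156, 156, 153, 153, 149, 114, 80, 35, 10, 22, 32, 28, 23, 25, 26, 25]
t2 80 [148, 150, 150, 151, 150, 152, 150, 151, 152, 149, 108, 34, 18, 27, 30, 21, 57, 125, 132, 80, 29, 30, 84, 132, 102, 57, 12, 17, 32, 34, 24, 29, 33, 27]
t2 90 [149, 150, 152, 152, 152, 152, 151, 152, 151, 145, 89, 23, 20, 30, 24, 22, 73, 124, 119, 56, 27, 36, 108, 117, 87, 38, 7, 24, 34, 28, 26, 31, 30, 25]
side0 0 80 [118, 124, 71, 1, 8, 12, 9, 18, 9, 37, 111, 41, 13, 20, 17, 40, 56, 56, 54, 51, 55, 57, 56, 54, 57, 42, 7, 0, 8, 30, 20, 17, 15, 15]
side0 -20 60 [110, 115, 127, 55, 1, 10, 9, 11, 18, 10, 27, 109, 55, 6, 16, 17, 31, 70, 53, 49, 47, 46, 51, 54, 53, 52, 51, 31, 2, 1, 7, 26, 26, 25]
s2 0 80 [133, 138, 135, 141, 137, 133, 133, 134, 134, 142, 80, 11, 10, 17, 20, 17, 20, 15, 51, 32, 6, 24, 22, 30, 69, 55, 15, 1, 10, 28, 30, 30, 21, 17]
s2 -20 60 [133, 133, 134, 138, 137, 135, 133, 130, 132, 130, 139, 91, 12, 4, 15, 21, 14, 19, 14, 14, 56, 16, 16, 23, 25, 40, 66, 43, 10, 3, 14, 28, 35, 29]
```

Shift is about 17 mm (both views agree), so two teeth are gained; absolute positions fit 86 → 102. I'll add a millimetre, then let the trigger return fully and repeat.

```bash
python3 nudge.py '[[-1.5,0,0.5,0,0,0,0],[0,0,0,0,0,0,0]]'; python3 -c "
from h import *
report()"; python3 nudge.py '[[7,0,-2,0,0,0,0],[7,0,-2,0,0,0,0],[7,0,-2,0,0,0,0],[7,0,-2,0,0,0,0],[7,0,-2,0,0,0,0],[7,0,-2,0,0,0,0],[4,0,-1,0,0,0,0],[0,0,0,0,0,0,0],[0,0,0,0,0,0,0]]';  python3 - <<'E'
from h import *
report((-158.5,0,125),(-119,0,127))
cv2.imwrite('pics/t3.png',ctrl.get_image('top')); cv2.imwrite('pics/s3.png',ctrl.get_image('side'))
xs=np.arange(56,124,2.)
print(prof('pics/t3.png','top',80,xs).tolist())
E
```

```text
clock: 5.55
eef_pos: [687.0, -24.7, 126.9]
tool_rot: [-3.141, 0.293, -0.136]
force: [6.4, -0.9, 5.7]
width: -0.3
gripper_force: 3.7
t 5.55 press tcp [-119.1    0.2  126.9] F press [-6.42  0.04  5.68] rpy [-3.141  0.293 -0.136]
press +x in tool [-0.957 -0.001  0.289] z up [-0.289 -0.    -0.957]
clock: 6.45
eef_pos: [731.1, -30.7, 123.5]
tool_rot: [3.142, 0.302, -0.136]
force: [-0.5, -0.6, 0.5]
width: 0.1
gripper_force: 0.0
t 6.45 press tcp [-1.636e+02  1.000e-01  1.235e+02] F press [0.41 0.69 0.47] rpy [ 3.142  0.302 -0.136]
(-158.5, 0, 125) tool delta [-5.3 -0.1  0.1]
(-119, 0, 127) tool delta [-43.7  -0.1   9.9]
press +x in tool [-0.955 -0.001  0.297] z up [-0.297  0.    -0.955]
[72, 71, 72, 72, 75, 77, 75, 74, 79, 79, 82, 82, 87, 89, 90, 94, 98, 97, 98, 99, 102, 101, 103, 106, 105, 105, 107, 108, 108, 107, 108, 110, 109, 109]
```

```bash
python3 - <<'E'
from h import *
xs=np.arange(56,124,2.)
print(prof('pics/s3.png','side',80,xs).tolist())
E
python3 nudge.py '[[-6,0,1.5,0,0,0,0],[-6,0,1.5,0,0,0,0],[-6,0,1.5,0,0,0,0],[-5,0,1.5,0,0,0,0],[-5,0,1.5,0,0,0,0],[-3,0,1,0,0,0,0],[-3,0,1,0,0,0,0]]'; python3 -c "
from h import *
report()"; python3 nudge.py '[[-3,0,1,0,0,0,0],[-3,0,1,0,0,0,0],[0,0,0,0,0,0,0]]'; python3 - <<'E'
from h import *
report((-119,0,127))
cv2.imwrite('pics/s4.png',ctrl.get_image('side'))
xs=np.arange(56,134,2.)
print(prof('pics/s4.png','side',80,xs).tolist())
E
```

```text
[136, 135, 140, 141, 140, 134, 137, 136, 137, 149, 49, 2, 10, 20, 19, 20, 20, 22, 55, 19, 13, 25, 18, 55, 70, 53, 10, 1, 11, 24, 35, 27, 24, 17]
clock: 7.25
eef_pos: [699.4, -26.4, 127.0]
tool_rot: [-3.141, 0.292, -0.136]
force: [8.7, -1.5, 6.3]
width: -0.1
gripper_force: 4.6
t 7.25 press tcp [-1.317e+02  1.000e-01  1.270e+02] F press [-8.86  0.33  6.35] rpy [-3.141  0.292 -0.136]
press +x in tool [-0.958 -0.001  0.288] z up [-0.288 -0.    -0.958]
clock: 7.55
eef_pos: [694.8, -25.7, 127.4]
tool_rot: [-3.141, 0.288, -0.136]
force: [10.6, -1.3, 4.5]
width: 0.1
gripper_force: 5.0
t 7.55 press tcp [-1.271e+02  1.000e-01  1.274e+02] F press [-10.67  -0.19   4.54] rpy [-3.141  0.288 -0.136]
(-119, 0, 127) tool delta [-7.6 -0.1  2.6]
press +x in tool [-0.959 -0.001  0.284] z up [-0.284 -0.    -0.959]
[137, 137, 138, 141, 140, 133, 136, 132, 134, 134, 132, 133, 139, 133, 92, 65, 21, 1, 8, 20, 18, 18, 21, 17, 42, 10, 18, 24, 25, 10, 22, 32, 24, 33, 23, 23, 26, 25, 36]
```

Force 10.7 N while sliding the tube; jaw is at about 113. I'll go on in small steps.

```bash
for k in 1; do python3 nudge.py '[[-2,0,0.6,0,0,0,0],[0,0,0,0,0,0,0]]' >/dev/null; python3 -c "
from h import *
report()"|head -1; python3 nudge.py '[[-2,0,0.6,0,0,0,0],[0,0,0,0,0,0,0]]' >/dev/null;  python3 -c "
from h import *
report()
cv2.imwrite('pics/s5.png',ctrl.get_image('side'))
print(prof('pics/s5.png','side',80,np.arange(76,134,2.)).tolist())"; done
```

```text
t 7.8 press tcp [-1.243e+02  1.000e-01  1.273e+02] F press [-8.96 -0.36  5.12] rpy [-3.141  0.29  -0.136]
t 8.0 press tcp [-1.222e+02  1.000e-01  1.273e+02] F press [-8.41 -0.15  5.05] rpy [-3.141  0.29  -0.136]
press +x in tool [-0.958 -0.001  0.286] z up [-0.286 -0.    -0.958]
[134, 133, 137, 131, 89, 61, 69, 37, 8, 0, 13, 19, 19, 19, 16, 38, 16, 5, 23, 24, 26, 19, 29, 31, 27, 25, 25, 24, 35]
```

```bash
python3 nudge.py '[[-2,0,0.6,0,0,0,0],[0,0,0,0,0,0,0]]' >/dev/null; python3 -c "
from h import *
report()"|head -1; python3 nudge.py '[[-1.5,0,0.4,0,0,0,0],[0,0,0,0,0,0,0]]' >/dev/null;  python3 -c "
from h import *
report()
cv2.imwrite('pics/s6.png',ctrl.get_image('side'))
print(prof('pics/s6.png','side',80,np.arange(76,134,2.)).tolist())"
```

```text
t 8.25 press tcp [-1.199e+02  1.000e-01  1.272e+02] F press [-8.52 -0.93  4.56] rpy [-3.141  0.29  -0.136]
t 8.45 press tcp [-1.190e+02  1.000e-01  1.272e+02] F press [-9.09 -1.17  4.13] rpy [-3.141  0.289 -0.136]
press +x in tool [-0.959 -0.001  0.285] z up [-0.285 -0.    -0.959]
[132, 132, 134, 131, 91, 58, 62, 66, 39, 4, 1, 12, 18, 20, 18, 16, 44, 19, 10, 28, 26, 14, 19, 31, 32, 25, 20, 24, 36]
```

```bash
python3 nudge.py '[[7,0,-2,0,0,0,0],[7,0,-2,0,0,0,0],[7,0,-2,0,0,0,0],[7,0,-2,0,0,0,0],[7,0,-2,0,0,0,0],[7,0,-2,0,0,0,0],[5,0,-1,0,0,0,0],[0,0,0,0,0,0,0],[0,0,0,0,0,0,0]]'>/dev/null;  python3 - <<'E'
from h import *
report((-158.5,0,126),(-145,0,126))
cv2.imwrite('pics/s7.png',ctrl.get_image('side'))
print(prof('pics/s7.png','side',80,np.arange(76,134,2.)).tolist())
cv2.imwrite('pics/m7.png',cv2.resize(cv2.imread('pics/s7.png')[190:330,170:430],None,fx=3,fy=3,interpolation=2))
E
```

```text
t 9.4 press tcp [-163.     0.   123.2] F press [-0.28 -0.34  0.2 ] rpy [-3.142  0.302 -0.136]
(-158.5, 0, 126) tool delta [-5.1 -0.  -1.4]
(-145, 0, 126) tool delta [-18.   -0.1   2.6]
press +x in tool [-0.955 -0.001  0.297] z up [-0.297 -0.    -0.955]
[136, 133, 138, 130, 90, 62, 61, 58, 11, 5, 12, 17, 20, 14, 16, 24, 42, 14, 15, 29, 25, 12, 15, 29, 30, 26, 21, 26, 38]
```

View pics/m7.png

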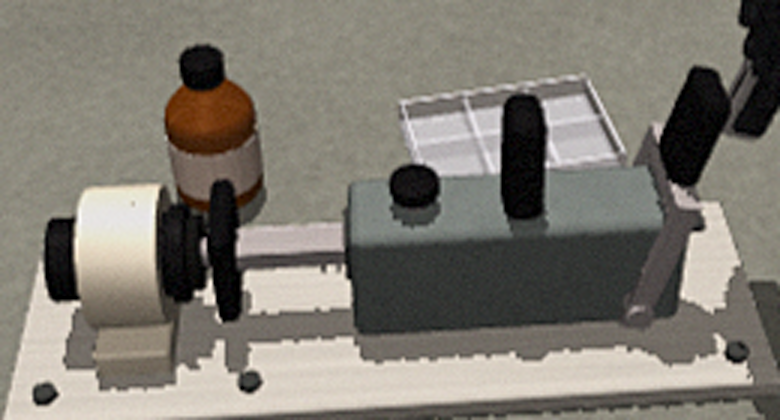

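The jaw holds at about 118, the flange is just short of the mount, and the trigger is back at rest. Last stroke: go to just past pawl engagement, then in small steps by force.

```bash
python3 nudge.py '[[-6,0,1,0,0,0,0],[-5,0,1,0,0,0,0],[-4,0,1,0,0,0,0],[-3,0,1,0,0,0,0],[0,0,0,0,0,0,0]]' >/dev/null; python3 -c "
from h import *
report()"|head -1; python3 nudge.py '[[-1.5,0,0.4,0,0,0,0],[0,0,0,0,0,0,0]]' >/dev/null;  python3 -c "
from h import *
report()"|head -1;  python3 nudge.py '[[-1,0,0.3,0,0,0,0],[0,0,0,0,0,0,0]]' >/dev/null;  python3 -c "
from h import *
report()"|head -1
```

```text
t 9.95 press tcp [-1.468e+02  1.000e-01  1.262e+02] F press [-5.86 -0.34  3.67] rpy [-3.141  0.295 -0.136]
t 10.15 press tcp [-1.462e+02  1.000e-01  1.263e+02] F press [-7.    0.03  3.2 ] rpy [-3.141  0.293 -0.136]
t 10.35 press tcp [-1.459e+02  1.000e-01  1.264e+02] F press [-7.44 -1.35  3.39] rpy [-3.141  0.291 -0.136]
```

```bash
python3 nudge.py '[[-1,0,0.3,0,0,0,0],[-1,0,0.3,0,0,0,0],[0,0,0,0,0,0,0]]' >/dev/null; python3 -c "
from h import *
report()"|head -1; python3 nudge.py '[[-1,0,0.3,0,0,0,0],[0,0,0,0,0,0,0]]' >/dev/null;  python3 -c "
from h import *
report()"|head -1;  python3 nudge.py '[[-1,0,0.3,0,0,0,0],[0,0,0,0,0,0,0]]' >/dev/null;  python3 -c "
from h import *
report()"|head -1
```

```text
t 10.65 press tcp [-1.446e+02  1.000e-01  1.266e+02] F press [-10.32   0.09   3.25] rpy [-3.141  0.289 -0.136]
t 10.85 press tcp [-1.438e+02  1.000e-01  1.268e+02] F press [-10.95   0.93   2.73] rpy [-3.141  0.289 -0.136]
t 11.05 press tcp [-1.43e+02  1.00e-01  1.27e+02] F press [-9.64 -0.14  4.22] rpy [-3.141  0.288 -0.136]
```

```bash
for k in 1; do python3 nudge.py '[[-1,0,0.3,0,0,0,0],[0,0,0,0,0,0,0]]' >/dev/null; python3 -c "
from h import *
report()"|head -1; python3 nudge.py '[[-1,0,0.3,0,0,0,0],[0,0,0,0,0,0,0]]' >/dev/null;  python3 -c "
from h import *
report()"|head -1;  python3 nudge.py '[[-1,0,0.3,0,0,0,0],[0,0,0,0,0,0,0]]' >/dev/null;  python3 -c "
from h import *
report()"|head -1; done
```

```text
t 11.25 press tcp [-1.421e+02  1.000e-01  1.271e+02] F press [-10.63   0.16   4.48] rpy [-3.141  0.288 -0.136]
t 11.45 press tcp [-1.413e+02  1.000e-01  1.272e+02] F press [-11.13  -0.27   4.29] rpy [-3.141  0.287 -0.136]
t 11.65 press tcp [-1.404e+02  1.000e-01  1.273e+02] F press [-11.8   -0.14   4.59] rpy [-3.141  0.287 -0.136]
```

```bash
for k in 1; do python3 nudge.py '[[-1,0,0.3,0,0,0,0],[0,0,0,0,0,0,0]]' >/dev/null; python3 -c "
from h import *
report()"|head -1; python3 nudge.py '[[-1,0,0.3,0,0,0,0],[0,0,0,0,0,0,0]]' >/dev/null;  python3 -c "
from h import *
report()
cv2.imwrite('pics/s8.png',ctrl.get_image('side'))
print(prof('pics/s8.png','side',80,np.arange(76,134,2.)).tolist())
print(prof('pics/s7.png','side',86,np.arange(100,150,2.)).tolist())
print(prof('pics/s8.png','side',86,np.arange(100,150,2.)).tolist())
"; done
```

```text
t 11.85 press tcp [-1.393e+02  1.000e-01  1.274e+02] F press [-10.96  -0.39   5.57] rpy [-3.141  0.287 -0.136]
t 12.05 press tcp [-1.390e+02  1.000e-01  1.275e+02] F press [-12.94  -0.22   4.8 ] rpy [-3.141  0.285 -0.136]
press +x in tool [-0.96  -0.001  0.281] z up [-0.281 -0.001 -0.96 ]
[135, 132, 138, 131, 93, 63, 58, 67, 66, 70, 28, 3, 5, 15, 19, 15, 17, 19, 29, 12, 7, 24, 27, 12, 15, 32, 27, 25, 35]
[18, 19, 15, 42, 52, 41, 50, 39, 6, 3, 20, 20, 14, 21, 13, 47, 86, 223, 231, 229, 228, 230, 228, 229, 229]
[9, 16, 18, 14, 14, 19, 64, 49, 51, 23, 10, 9, 21, 18, 16, 40, 87, 224, 231, 230, 229, 231, 229, 229, 228]
```

It has turned stiff: 0.3 mm of motion for 1 mm commanded, with the jaw at about 122. Ramping gently to about 17–18 N at the grip.

```bash
python3 nudge.py '[[-1,0,0.3,0,0,0,0],[0,0,0,0,0,0,0]]' >/dev/null; python3 -c "
from h import *
report()"|head -1; python3 nudge.py '[[-0.7,0,0.2,0,0,0,0],[0,0,0,0,0,0,0]]' >/dev/null; python3 -c "
from h import *
report()"|head -1; 
```

```text
t 12.3 press tcp [-1.386e+02  1.000e-01  1.276e+02] F press [-14.93  -0.41   4.52] rpy [-3.141  0.284 -0.136]
t 12.5 press tcp [-1.383e+02  1.000e-01  1.277e+02] F press [-15.03  -0.29   3.76] rpy [-3.141  0.282 -0.136]
```

```bash
python3 nudge.py '[[-0.7,0,0.2,0,0,0,0],[0,0,0,0,0,0,0],[0,0,0,0,0,0,0]]' >/dev/null; python3 -c "
from h import *
report()"|head -1; python3 nudge.py '[[-0.7,0,0.2,0,0,0,0],[0,0,0,0,0,0,0],[0,0,0,0,0,0,0]]' >/dev/null; python3 -c "
from h import *
report()"|head -1; 
```

```text
t 12.8 press tcp [-1.380e+02  1.000e-01  1.277e+02] F press [-15.59  -0.35   4.27] rpy [-3.141  0.281 -0.136]
t 13.1 press tcp [-1.377e+02  1.000e-01  1.277e+02] F press [-15.23  -0.2    4.78] rpy [-3.141  0.28  -0.136]
```

```bash
python3 nudge.py '[[-0.7,0,0.2,0,0,0,0],[0,0,0,0,0,0,0],[0,0,0,0,0,0,0]]' >/dev/null; python3 -c "
from h import *
report()"|head -1; python3 nudge.py '[[0,0,0,0,0,0,0]]' >/dev/null; python3 -c "
from h import *
report()"|head -1;python3 nudge.py '[[-0.7,0,0.2,0,0,0,0],[0,0,0,0,0,0,0],[0,0,0,0,0,0,0]]' >/dev/null; python3 -c "
from h import *
report()"|head -1; python3 nudge.py '[[0,0,0,0,0,0,0]]' >/dev/null; python3 -c "
from h import *
report()
cv2.imwrite('pics/s9.png',ctrl.get_image('side'))
for f in ('s8','s9'):
  print(prof(f'pics/{f}.png','side',80,np.arange(86,104,1.)).tolist())
  print(prof(f'pics/{f}.png','side',86,np.arange(100,136,2.)).tolist())
" 
```

```text
t 13.4 press tcp [-1.375e+02  1.000e-01  1.278e+02] F press [-18.05   0.62   3.62] rpy [-3.141  0.279 -0.136]
t 13.5 press tcp [-1.375e+02  1.000e-01  1.278e+02] F press [-17.13   0.67   3.83] rpy [-3.141  0.279 -0.136]
t 13.8 press tcp [-1.372e+02  1.000e-01  1.279e+02] F press [-18.99   0.07   2.91] rpy [-3.141  0.278 -0.136]
t 13.9 press tcp [-1.372e+02  1.000e-01  1.278e+02] F press [-18.84  -0.11   3.48] rpy [-3.141  0.278 -0.136]
press +x in tool [-0.962 -0.001  0.275] z up [-0.275 -0.001 -0.962]
[63, 59, 58, 64, 67, 66, 66, 67, 70, 51, 28, 9, 3, 3, 5, 9, 15, 19]
[9, 16, 18, 14, 14, 19, 64, 49, 51, 23, 10, 9, 21, 18, 16, 40, 87, 224]
[60, 60, 66, 67, 67, 67, 65, 64, 65, 53, 35, 11, 4, 4, 7, 8, 9, 12]
[9, 18, 20, 16, 21, 19, 67, 48, 45, 22, 14, 8, 14, 21, 16, 39, 89, 224]
```

Grip force has held near 18–19 N with the jaw and flange no longer moving, which I estimate as 17–24 N at the jaw. The tube is bedded. Now I'll back off, rise, go over to the button and straighten the tool.

```bash
python3 nudge.py '[[0,0,0,0,0,0,0],[3,0,-1,0,0,0,0],[7,0,-2,0,0,0,0],[8,0,-2,0,0,0,0],[8,0,-2,0,0,0,0],[8,0,-2,0,0,0,0],[0,0,-30,0,0,0,0],[0,0,-35,0,0,0,0],[0,0,-35,0,0,0,0],[0,0,0,0,0.1,0,0],[0,0,0,0,0.1,0,0],[0,0,0,0,0.1,0,0]]' >/dev/null;  python3 nudge.py '[[0,0,0,0,0,0,0]]'>/dev/null; python3 -c "
from h import *
report((1,0,200))"
```

```text
t 15.25 press tcp [-187.7    0.   218.8] F press [ 0.06 -0.48 -0.1 ] rpy [ 3.142  0.007 -0.136]
(1, 0, 200) tool delta [-188.5   -0.3   20.2]
press +x in tool [-1.    -0.001  0.007] z up [-0.007  0.    -1.   ]
```

```bash
python3 nudge.py '[[-40,0,0,0,0,0,0],[-40,0,0,0,0,0,0],[-40,0,0,0,0,0,0],[-40,0,0,0,0,0,0],[-28,0,0,0,0,0,0],[0,0,30,0,0,0,0],[0,0,30,0,0,0,0],[0,0,30,0,0,0,0],[0,0,15,0,0,0,0],[0,0,0,0,0,0,0]]' >/dev/null; python3 - <<'E'
from h import *
report((1,0,107))
cv2.imwrite('pics/s10.png',ctrl.get_image('side'))
cv2.imwrite('pics/m10.png',cv2.resize(cv2.imread('pics/s10.png')[160:340,170:430],None,fx=3,fy=3,interpolation=2))
E
```

```text
t 16.25 press tcp [ -4.5   0.3 111.8] F press [ 0.9  -0.31  0.37] rpy [ 3.141  0.006 -0.136]
(1, 0, 107) tool delta [-5.5 -0.3  4.8]
press +x in tool [-1.    -0.001  0.006] z up [-0.006  0.001 -1.   ]
```

View pics/m10.png

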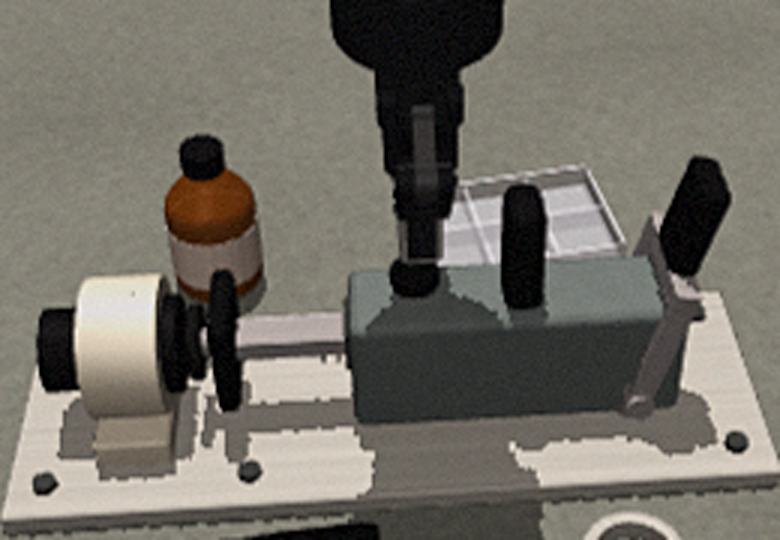

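The fingertips stand right above the button and the trigger is at rest. Pressing down about 7 mm past contact and holding.

```bash
python3 nudge.py '[[-4,0,3,0,0,0,0],[0,0,4,0,0,0,0],[0,0,3,0,0,0,0],[0,0,0,0,0,0,0]]' >/dev/null; python3 -c "
from h import *
report()"|head -1;  python3 nudge.py '[[0,0,2.5,0,0,0,0],[0,0,2.5,0,0,0,0],[0,0,1,0,0,0,0],[0,0,0,0,0,0,0],[0,0,0,0,0,0,0]]' >/dev/null; python3 -c "
from h import *
report()
cv2.imwrite('pics/s11.png',ctrl.get_image('side'))
print(prof('pics/s11.png','side',80,np.arange(50,134,2.)).tolist())"
```

```text
t 16.7 press tcp [ -1.3   0.2 104.3] F press [0.43 0.49 0.09] rpy [-3.142  0.    -0.136]
t 17.2 press tcp [-1.7  0.2 98.3] F press [0.06 0.58 1.23] rpy [-3.141e+00 -1.000e-03 -1.360e-01]
press +x in tool [-1.    -0.001 -0.001] z up [ 0.001 -0.    -1.   ]
[17, 17, 21, 10, 45, 127, 93, 24, 21, 15, 63, 130, 130, 126, 124, 129, 125, 86, 54, 61, 60, 62, 59, 60, 61, 62, 62, 62, 59, 63, 63, 61, 55, 67, 44, 4, 2, 16, 28, 24, 24, 33]
```

The jaw has sprung back. Hold slightly deeper for half a second, then lift away.

```bash
python3 nudge.py '[[0,0,1.5,0,0,0,0],[0,0,0,0,0,0,0],[0,0,0,0,0,0,0],[0,0,0,0,0,0,0],[0,0,0,0,0,0,0]]' >/dev/null; python3 -c "
from h import *
report()"|head -1;  python3 nudge.py '[[0,0,-10,0,0,0,0],[0,0,-30,0,0,0,0],[0,0,-40,0,0,0,0],[0,0,-40,0,0,0,0],[0,0,0,0,0,0,0],[0,0,0,0,0,0,0],[0,0,0,0,0,0,0]]' >/dev/null; python3 -c "
from h import *
report()
s=ctrl.get_image('side')
cv2.imwrite('pics/m12.png',cv2.resize(s[160:340,170:430],None,fx=3,fy=3,interpolation=2))"
```

```text
t 17.75 press tcp [-1.7  0.2 96.8] F press [-0.64 -0.03  1.24] rpy [-3.142e+00 -1.000e-03 -1.360e-01]
t 18.45 press tcp [ -0.    0.4 215.8] F press [ 0.01  0.11 -0.65] rpy [ 3.141e+00  3.000e-03 -1.360e-01]
press +x in tool [-1.    -0.001  0.003] z up [-0.003  0.    -1.   ]
```

View pics/m12.png

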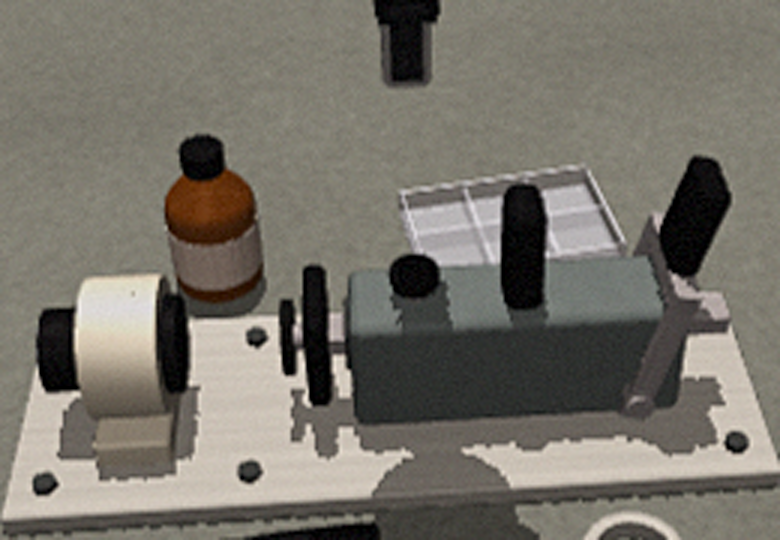

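The jaw is fully back against the housing, the flange lies flat on the mount, the trigger is at rest, and the robot is clear. Handing in.

```bash
python3 -c "
from cell import ctrl
print(ctrl.finish_job())"
```

```text
the job is handed in; nothing more can be done
None
```

The lens tube is pressed home and bedded at an estimated 17–24 N from the jaw, the ratchet is released with the jaw fully back, and the job was handed in at about 18.5 s; the hand-in call gave no verdict.

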